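# Check the bases of two spice tins and reject the one without its boss

### The job

Two square spice tins stand among the things on the marble slab, and one of them has lost the round magnet boss from its recessed base. Turn each tin over onto its side on the slab, clear of the plate, to look at its underside; once both are lying there, move the one without a boss to the middle of the yellow plate, lying on its side, and leave the sound one lying on the slab.

Things in the scene. Friction and masses are not known exactly. Their poses are not given: they have to be found in the camera images.
- tin_sound: Square steel spice tin, 46 x 46 x 80 mm tall, about 0.13 kg, round window in the lid; starts upright on the slab. Origin: its middle; +z from base to lid, x and y square to the flat sides. Base recessed 5 mm in a skirt, so both tins look alike until laid over. Tilted over 30 degrees on a base edge it falls on its side and stays. Sound: a dark round boss, 28 mm across, 4 mm high, in the recess.
- tin_bare: Square steel spice tin, 46 x 46 x 80 mm tall, about 0.13 kg, round window in the lid; starts upright on the slab. Origin: its middle; +z from base to lid, x and y square to the flat sides. Base recessed 5 mm in a skirt, so both tins look alike until laid over. Tips like the other. Faulty: its recess is empty, with no boss.
- plate: Round yellow melamine plate, 200 mm across and 16 mm high at the rim, loose on the slab, 0.3 kg. Its origin is the centre of its underside; its flat inner floor, 124 mm across, is 5 mm above that. The marble slab's top is at z = 20 mm; it spans x 0.36 to 0.82 and y -0.60 to 0.60 m.
Mind the look-alikes: they are no part of the job. There is more than one size of the plate; the job needs the smaller.

How it is judged:
On the way, in this order (a step that is already met when the one before it is completed fails the run):
1. one of the two tins lies on its side on the slab, clear of the plate and let go (((angle between tin_sound's own z axis and vertical between 1.4 and 1.75 rad and height (world z) of tin_sound between 0.033 and 0.053 m and horizontal distance between tin_sound and plate above 0.12 m and linear speed of tin_sound below 0.05 m/s and contact force between the fingers and tin_sound below 0.1 N) or (angle between tin_bare's own z axis and vertical between 1.4 and 1.75 rad and height (world z) of tin_bare between 0.033 and 0.053 m and horizontal distance between tin_bare and plate above 0.12 m and linear speed of tin_bare below 0.05 m/s and contact force between the fingers and tin_bare below 0.1 N))), for 0.2 s.
2. both tins lie on their sides on the slab, clear of the plate and let go (angle between tin_sound's own z axis and vertical between 1.4 and 1.75 rad and height (world z) of tin_sound between 0.033 and 0.053 m and horizontal distance between each of tin_sound, tin_bare and plate above 0.12 m and linear speed of each of tin_sound, tin_bare below 0.05 m/s and contact force between the fingers and tin_sound below 0.1 N and angle between tin_bare's own z axis and vertical between 1.4 and 1.75 rad and height (world z) of tin_bare between 0.033 and 0.053 m and contact force between the fingers and tin_bare below 0.1 N), for 0.2 s.
At the end, for the whole second after the job is handed in: The bare tin lies on its side (within 20 degrees) on the plate, its middle within 40 mm of the plate's centre; the plate is flat on the slab; the sound tin lies on its side (within 10 degrees) on the slab, its middle over 120 mm from the plate's centre. All at rest, neither held (angle between tin_sound's own z axis and vertical between 1.4 and 1.75 rad and height (world z) of tin_sound between 0.033 and 0.053 m and horizontal distance between tin_sound and plate above 0.12 m and linear speed of each of tin_sound, tin_bare below 0.05 m/s and contact force between the fingers and tin_sound below 0.1 N and horizontal distance between tin_bare and plate below 0.04 m and contact force between tin_bare and plate above 0.2 N and angle between tin_bare's own z axis and vertical between 1.22 and 1.92 rad and angle between plate's own z axis and vertical below 0.1 rad and height (world z) of plate between 0.01 and 0.03 m and contact force between the fingers and tin_bare below 0.1 N); the robot touches nothing.
It also fails if it takes over 72 s, if anything falls off the work surface, if the arm or the gripper's body presses on something with over 40 N, if the wrist force passes 120 N, or if a joint passes its speed limit or range.

### The arm

A 6-joint arm with a two-finger parallel gripper is mounted at the origin on the work surface. World frame = base frame: x ahead of the robot, y to its left, z up, the work surface at z = 0. Lengths are in m, angles in rad, forces in N, time in s.
With the tool pointing down it reaches from about 0.35 to 0.775 m from the base axis. Payload 5.5 kg.
Tool frame: the origin (TCP) lies midway between the tips of the shut fingers; the grasp point (between the pads) lies 19 mm behind it; z points along the fingers, x is the direction in which the jaws open and shut, and the axes are right-handed (so a half turn about z gives the same grasp; the last joint's range is limited). The gripper opens to 85 mm and grips with 20 to 120 N. Pads are 22 mm wide; open, the fingers measure 114 mm over their backs; the gripper's body (76 mm by 85 mm) begins 54 mm behind the grasp point. The pads swing forward as they close: fully open they stand 13 mm farther back than shut.
Start: joints at [-1.328, 0.313, 0.046, 1.304, 0, 1.431], TCP at [0.215, -0.533, 0.231] pointing down, gripper open.
Joint ranges: [-2.76, 2.76], [-0.86, 1.69], [-1.03, 1.26], [-2.2, 2.34], [-1.47, 1.5], [-3.14, 3.14]. Speed limits (rad/s): [2.57, 2.57, 3.14, 3.14, 3.14, 3.14].

### API

Orientations are given as a unit quaternion [w, x, y, z].
In Python, from workcell import env gives the robot as it stands.
- The arm moves only by the tool servo_tool, never from a script. Its argument "targets" is a list of rows, each an object with "xyz": the shift along the tool's x, y, z in m, a list of three; "twist": the turn, a rotation vector about the tool's x, y, z in rad, a list of three; "jaw": the opening, from 0 (shut) to 1 (fully open). A call has 1 to 12 rows; each row is the pose to reach, as a shift and turn from the pose commanded when the call began, along the tool's axes at that moment; what a row does not reach only later rows make up. A row lasts 1/12 s, in which the tool goes at most 41.7 mm and 7.16 degrees, less where a joint would pass 70% of its speed; a pose out of reach is approached as far as the arm can. A call with a gripper value outside its range is refused whole. The fingers move at their own pace and stop on an object; "squeeze" is the grip in N (left out, the last holds). Time passes only in rows, so rows that repeat a pose let the fingers close. It gives the time, the measured TCP pose, the force and the opening at its end, in the units of the state.
- env.get_state(): the state, without advancing time (a new reading comes with each control period).
- env.read_camera(name): name is "scene" or "side" or "wrist"; returns a dict with "color" (480x640x3 uint8, red, green, blue), "depth" (480x640 float32, m along the optical axis (not along the pixel's ray), 0 where there is no reading), "fx", "fy", "cx", "cy" (pixels), "eye" and "attitude" of the camera in the world. Camera axes: x right, y down, z forward; pixel columns grow to the right and rows downward; lengths in m; the calibration is good to about 2 mm. A picture is of the moment at which its call begins.
- env.hand_in(): hands the job in, once; it reports no verdict.
The state is a dict: "clock": time; "joint_pos": joint angles; "qvel": joint speeds; "tau": joint torques, N m; "tcp_pos": TCP position; "orientation": TCP orientation; "wrist_force": force on the tool from outside, world axes, zero at the start; "ft_torque": the same for the moment, N m; "finger_gap": finger opening in m.
Only numpy, scipy, OpenCV 4.12 (cv2) and the standard library are available. Lean on these libraries where they do the work, as an engineer would, in place of code of your own. Each camera call takes 0.05 s, during which the arm holds its last target. There are 200 camera calls.

## Working session

There is one attempt and no reset: what is moved stays moved. The work goes in short steps, Python scripts to look and compute and a tool call to move; the robot and the scene stay as the last step left them, time stands still between calls to the robot, and variables do not carry over. Pictures are saved under pics/ and viewed, about 8 in all and at most 12, crops included, and the job is handed in when it is done.

Besides the shell and the picture viewer there is one more tool, called after "Request:" as name(argument=value, ...) on one line, values as JSON. servo_tool: Moves the arm, as the interface text tells. Its arguments: {"type":"object","properties":{"targets":{"type":"array","items":{"type":"object","properties":{"xyz":{"type":"array","items":{"type":"number"}},"twist":{"type":"array","items":{"type":"number"}},"jaw":{"type":"number"}}}},"squeeze":{"type":"number"}},"required":["targets"]}

```bash
mkdir -p pics; cat > h.py <<'E'
import numpy as np, cv2
from scipy.spatial.transform import Rotation as R
from workcell import env
def att(c):
    a=np.array(c["attitude"],float)
    return a if a.shape==(3,3) else R.from_quat(a[[1,2,3,0]]).as_matrix()
def cloud(c):
    v,u=np.mgrid[:480,:640]; d=c["depth"]
    p=np.stack([(u-c["cx"])/c["fx"]*d,(v-c["cy"])/c["fy"]*d,d],-1)
    return p@att(c).T+np.array(c["eye"])
def ray(c,u,v,z):
    d=att(c)@np.array([(u-c["cx"])/c["fx"],(v-c["cy"])/c["fy"],1]); e=np.array(c["eye"])
    return e+d*(z-e[2])/d[2]
def save(n,im): cv2.imwrite("pics/"+n,cv2.cvtColor(np.ascontiguousarray(im),cv2.COLOR_RGB2BGR))
E
python3 - <<'E'
from h import *
s=env.get_state(); print(s)
for n in ("scene","side"):
    c=env.read_camera(n); save(n+"0.png",c["color"]); np.savez(n+"0.npz",**c); print(n,c["eye"],c["attitude"],c["fx"])
E
```

```text
{'clock': 0.0, 'joint_pos': array([-1.32758569e+00,  3.14013930e-01,  4.50001853e-02,  1.30359199e+00,
        2.76934869e-05,  1.43119594e+00]), 'qvel': array([ 6.12282615e-04, -1.06143756e-03,  1.26184686e-04, -9.87992111e-05,
       -3.03173532e-04,  3.83515015e-04]), 'tau': array([-3.18352169e-03, -4.80622888e+01,  2.98536372e+01,  1.90626184e-02,
       -2.72877060e-04,  1.55015704e-05]), 'tcp_pos': array([ 0.21465749, -0.53289494,  0.23040984]), 'orientation': array([-6.16021788e-04,  8.28712360e-01, -5.59674017e-01, -6.62717823e-04]), 'wrist_force': array([-0.8114721 , -0.75776392,  0.48477203]), 'ft_torque': array([-0.05966044, -0.02085958, -0.00658057]), 'finger_gap': 0.0854664982061786}
scene [ 0.79739354 -0.49195255  0.76549612] [-0.33799858  0.87555603  0.32415732 -0.1186618 ] 470.2755717206454
side [0.04310764 0.60034584 0.92050468] [ 0.08898165 -0.24973079  0.9092176  -0.32099869] 553.1931187652751
```

View pics/scene0.png

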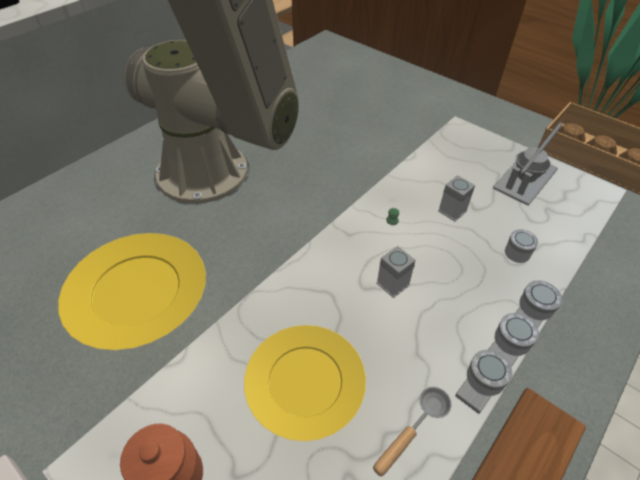

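View pics/side0.png

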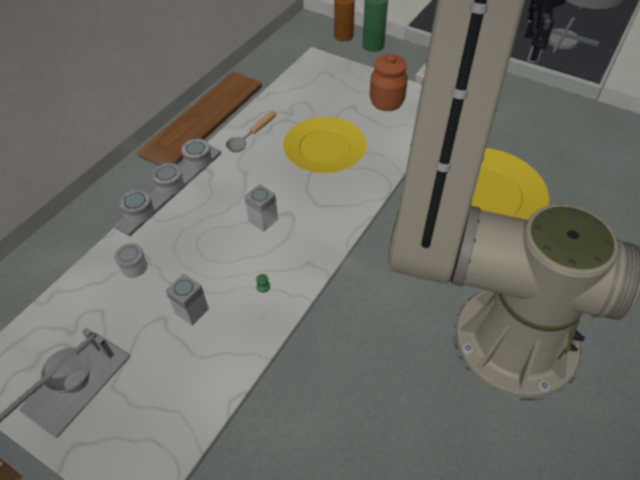

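Scene view: the two square tins are at (396,271) and (457,198), and in the side view at (261,207) and (187,300). The round tins at (521,245), (542,298), (517,332) and (490,370) are look-alikes. One plate is on the slab at (305,381), the other on the bench at (133,290). Next I measure both plates and the tins.

```bash
python3 - <<'E'
from h import *
c=dict(np.load("scene0.npz")); P=cloud(c)
hsv=cv2.cvtColor(c["color"],cv2.COLOR_RGB2HSV)
m=cv2.inRange(hsv,(20,150,80),(32,255,255))
n,l,st,_=cv2.connectedComponentsWithStats(m)
for i in range(1,n):
    if st[i,4]>2000:
        q=P[(l==i)&(c["depth"]>0)]; q=q.astype(np.float32)
        cc,r=cv2.minEnclosingCircle(q[:,:2]); print("plate",st[i,:4],cc,2*r,np.percentile(q[:,2],[1,50,99]))
for nm,seeds in (("scene",[(398,258),(459,185),(521,237)]),("side",[(260,196),(182,288)])):
    c=dict(np.load(nm+"0.npz")); P=cloud(c); v,u=np.mgrid[:480,:640]
    for (a,b) in seeds:
        near=(abs(u-a)<45)&(abs(v-b)<45)&(c["depth"]>0)
        print(nm,a,b,"seedP",P[b,a].round(3),end=" ")
        top=near&(abs(P[...,2]-0.1)<0.006)&(np.hypot(P[...,0]-P[b,a,0],P[...,1]-P[b,a,1])<0.045)
        q=P[top].astype(np.float32)
        if len(q)>10: print(len(q),cv2.minAreaRect(q[:,:2]),q[:,2].mean())
        else: print()
c=dict(np.load("scene0.npz"))
a=cv2.resize(c["color"][150:330,360:560],None,fx=3,fy=3,interpolation=cv2.INTER_CUBIC)
save("crop0.png",a)
E
```

```text
Traceback (most recent call last):
cv2.error: OpenCV(4.12.0) /io/opencv/modules/imgproc/src/shapedescr.cpp:201: error: (-215:Assertion failed) count >= 0 && (depth == CV_32F || depth == CV_32S) in function 'minEnclosingCircle'
```

```bash
cat > m.py <<'E'
from h import *
c=dict(np.load("scene0.npz")); P=cloud(c)
hsv=cv2.cvtColor(c["color"],cv2.COLOR_RGB2HSV)
m=cv2.inRange(hsv,(20,150,80),(32,255,255))
n,l,st,_=cv2.connectedComponentsWithStats(m)
for i in range(1,n):
    if st[i,4]>2000:
        q=P[(l==i)&(c["depth"]>0)]; q=q.astype(np.float32)
        cc,r=cv2.minEnclosingCircle(np.ascontiguousarray(q[:,:2])); print("plate",st[i,:4],cc,2*r,np.percentile(q[:,2],[1,50,99]))
for nm,seeds in (("scene",[(398,258),(459,185),(521,237)]),("side",[(260,196),(182,288)])):
    c=dict(np.load(nm+"0.npz")); P=cloud(c); v,u=np.mgrid[:480,:640]
    for (a,b) in seeds:
        near=(abs(u-a)<45)&(abs(v-b)<45)&(c["depth"]>0)
        print(nm,a,b,"seedP",P[b,a].round(3),end=" ")
        top=near&(abs(P[...,2]-0.1)<0.006)&(np.hypot(P[...,0]-P[b,a,0],P[...,1]-P[b,a,1])<0.045)
        q=P[top].astype(np.float32)
        if len(q)>10: print(len(q),cv2.minAreaRect(np.ascontiguousarray(q[:,:2])),q[:,2].mean())
        else: print()
c=dict(np.load("scene0.npz"))
a=cv2.resize(c["color"][150:330,360:560],None,fx=3,fy=3,interpolation=cv2.INTER_CUBIC)
save("crop0.png",a)
E
python3 m.py
```

```text
plate [ 59 234 146 116] (0.18354655802249908, -0.3155210018157959) 0.2729482054710388 [0.00519574 0.01481625 0.0239803 ]
plate [245 326 120 114] (0.563108503818512, -0.2463097870349884) 0.1972585767507553 [0.02375621 0.0311707  0.03824453]
scene 398 258 seedP [0.56  0.013 0.103] 556 ((0.559745192527771, 0.013215702027082443), (0.047331634908914566, 0.04681113362312317), 81.03165435791016) 0.10093449
scene 459 185 seedP [0.545 0.263 0.101] 377 ((0.5453252792358398, 0.2648197114467621), (0.04928726330399513, 0.048108190298080444), 85.94660186767578) 0.10096537
scene 521 237 seedP [0.703 0.244 0.07 ] 
side 260 196 seedP [0.553 0.018 0.101] 423 ((0.5552369356155396, 0.016354404389858246), (0.04740557074546814, 0.04949229583144188), 80.97994995117188) 0.09968738
side 182 288 seedP [0.542 0.271 0.103] 618 ((0.5421457886695862, 0.26818427443504333), (0.04743790999054909, 0.04852430149912834), 83.98767852783203) 0.10020582
```

View pics/crop0.png

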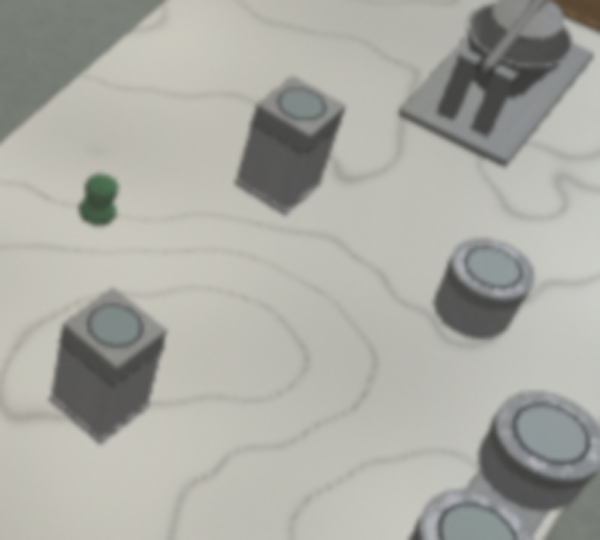

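The slab plate is 197 mm across and the bench plate 273 mm, so the slab plate at (0.563,-0.246) is the one meant. The crop shows the two square tins: A at (0.557,0.015), yaw about 81°, and B at (0.544,0.267), yaw about 85°. I will grip each tin, tilt it 60° with the base outward (facing the scene camera) and let go on its base edge.

```bash
cat > go.py <<'E'
import sys
from h import *
# args: x y z yaw_deg(tool x) tilt_deg(outward)
x,y,z,yaw,t=map(float,sys.argv[1:6]); a=np.radians(yaw)
X=np.array([np.cos(a),np.sin(a),0]); Z=np.array([0,0,-1.]); Y=np.cross(Z,X)
G=R.from_matrix(np.stack([X,Y,Z],1))*R.from_rotvec([-np.radians(t),0,0])
s=env.get_state(); C=R.from_quat(np.array(s["orientation"])[[1,2,3,0]])
print("xyz",C.inv().apply(np.array([x,y,z])-s["tcp_pos"]).round(4),"twist",(C.inv()*G).as_rotvec().round(4),"tcp",s["tcp_pos"].round(4),"F",s["wrist_force"].round(1),"gap",round(s["finger_gap"],4),"q",s["joint_pos"].round(2),"t",s["clock"])
E
python3 go.py 0.557 0.015 0.2 81 0
python3 - <<'E'
from h import *
c=dict(np.load("side0.npz")); P=cloud(c); print("knob",P[283,262])
E
```

```text
xyz [-0.3804 -0.5222  0.0312] twist [-2.2000e-03  3.0000e-04 -2.6017e+00] tcp [ 0.2146 -0.5329  0.2305] F [ 0.  -0.5 -1. ] gap 0.0857 q [-1.33  0.31  0.05  1.3   0.    1.43] t 0.1
knob [0.45121555 0.16432319 0.051686  ]
```

Request:
servo_tool(targets=[{"xyz": [-0.38,-0.522,0.031],"twist": [0,0,-2.6],"jaw": 1},{"xyz": [-0.38,-0.522,0.031],"twist": [0,0,-2.6],"jaw": 1},{"xyz": [-0.38,-0.522,0.031],"twist": [0,0,-2.6],"jaw": 1},{"xyz": [-0.38,-0.522,0.031],"twist": [0,0,-2.6],"jaw": 1},{"xyz": [-0.38,-0.522,0.031],"twist": [0,0,-2.6],"jaw": 1},{"xyz": [-0.38,-0.522,0.031],"twist": [0,0,-2.6],"jaw": 1},{"xyz": [-0.38,-0.522,0.031],"twist": [0,0,-2.6],"jaw": 1},{"xyz": [-0.38,-0.522,0.031],"twist": [0,0,-2.6],"jaw": 1},{"xyz": [-0.38,-0.522,0.031],"twist": [0,0,-2.6],"jaw": 1},{"xyz": [-0.38,-0.522,0.031],"twist": [0,0,-2.6],"jaw": 1},{"xyz": [-0.38,-0.522,0.031],"twist": [0,0,-2.6],"jaw": 1},{"xyz": [-0.38,-0.522,0.031],"twist": [0,0,-2.6],"jaw": 1}], squeeze=30)

```text
clock: 1.1
tcp_pos: [0.48, -0.1079, 0.2071]
orientation: [0.0, 0.987, 0.158, -0.0]
wrist_force: [2.1, -1.1, 0.6]
finger_gap: 0.0852
```

```bash
python3 go.py 0.557 0.015 0.2 81 0
```

```text
xyz [ 0.1116 -0.0926  0.007 ] twist [-0.0000e+00  2.0000e-04 -1.0955e+00] tcp [ 0.48   -0.1079  0.2071] F [ 2.1 -1.1  0.6] gap 0.0852 q [-0.38  0.16 -0.21  1.2  -0.    0.87] t 1.1
```

Request:
servo_tool(targets=[{"xyz": [0.112,-0.093,0.007],"twist": [0,0,-1.096]},{"xyz": [0.112,-0.093,0.007],"twist": [0,0,-1.096]},{"xyz": [0.112,-0.093,0.007],"twist": [0,0,-1.096]},{"xyz": [0.112,-0.093,0.007],"twist": [0,0,-1.096]},{"xyz": [0.112,-0.093,0.007],"twist": [0,0,-1.096]},{"xyz": [0.112,-0.093,0.007],"twist": [0,0,-1.096]},{"xyz": [0.112,-0.093,0.007],"twist": [0,0,-1.096]},{"xyz": [0.112,-0.093,0.007],"twist": [0,0,-1.096]},{"xyz": [0.112,-0.093,0.007],"twist": [0,0,-1.096]},{"xyz": [0.112,-0.093,0.007],"twist": [0,0,-1.096]},{"xyz": [0.112,-0.093,0.007],"twist": [0,0,-1.096]},{"xyz": [0.112,-0.093,0.007],"twist": [0,0,-1.096]}])

```text
schema error: expected keys xyz, twist, jaw
```

```bash
python3 go.py 0.557 0.015 0.052 81 0; python3 - <<'E'
from h import *
c=env.read_camera("wrist"); P=cloud(c)
v,u=np.mgrid[:480,:640]
m=(c["depth"]>0)&(abs(P[...,2]-0.1)<0.006)&(np.hypot(P[...,0]-.557,P[...,1]-.015)<.05)
q=P[m].astype(np.float32)
print(len(q), cv2.minAreaRect(np.ascontiguousarray(q[:,:2])) if len(q)>10 else None, q[:,2].mean() if len(q) else 0, u[m].min(),u[m].max(),v[m].min(),v[m].max())
E
```

```text
xyz [ 0.1116 -0.0926  0.155 ] twist [-0.0000e+00  2.0000e-04 -1.0955e+00] tcp [ 0.48   -0.1079  0.2071] F [ 2.1 -1.1  0.6] gap 0.0852 q [-0.38  0.16 -0.21  1.2  -0.    0.87] t 1.1
4618 ((0.5587038993835449, 0.013572575524449348), (0.046621620655059814, 0.04687359929084778), 81.06262969970703) 0.09977498 434 524 70 160
```

Request:
servo_tool(targets=[{"xyz": [0.112,-0.094,0.007],"twist": [0,0,-1.096],"jaw": 1},{"xyz": [0.112,-0.094,0.007],"twist": [0,0,-1.096],"jaw": 1},{"xyz": [0.112,-0.094,0.007],"twist": [0,0,-1.096],"jaw": 1},{"xyz": [0.112,-0.094,0.007],"twist": [0,0,-1.096],"jaw": 1},{"xyz": [0.112,-0.094,0.007],"twist": [0,0,-1.096],"jaw": 1},{"xyz": [0.112,-0.094,0.007],"twist": [0,0,-1.096],"jaw": 1},{"xyz": [0.112,-0.094,0.007],"twist": [0,0,-1.096],"jaw": 1},{"xyz": [0.112,-0.094,0.007],"twist": [0,0,-1.096],"jaw": 1},{"xyz": [0.112,-0.094,0.007],"twist": [0,0,-1.096],"jaw": 1},{"xyz": [0.112,-0.094,0.007],"twist": [0,0,-1.096],"jaw": 1},{"xyz": [0.112,-0.094,0.007],"twist": [0,0,-1.096],"jaw": 1},{"xyz": [0.112,-0.094,0.007],"twist": [0,0,-1.096],"jaw": 1}])

```text
clock: 2.15
tcp_pos: [0.5571, 0.0138, 0.2001]
orientation: [-0.0, 0.763, 0.646, -0.0]
wrist_force: [-0.6, -1.5, -0.2]
finger_gap: 0.0854
```

```bash
python3 go.py 0.5585 0.0137 0.052 81 0
```

```text
xyz [1.000e-04 1.500e-03 1.481e-01] twist [-0.0005  0.0001 -0.0083] tcp [0.5571 0.0138 0.2001] F [-0.6 -1.5 -0.2] gap 0.0854 q [-0.12  0.29 -0.06  1.22 -0.    0.05] t 2.15
```

Request:
servo_tool(targets=[{"xyz": [0,0.0015,0.04],"twist": [0,0,0],"jaw": 1},{"xyz": [0,0.0015,0.08],"twist": [0,0,0],"jaw": 1},{"xyz": [0,0.0015,0.11],"twist": [0,0,0],"jaw": 1},{"xyz": [0,0.0015,0.135],"twist": [0,0,0],"jaw": 1},{"xyz": [0,0.0015,0.15],"twist": [0,0,0],"jaw": 1},{"xyz": [0,0.0015,0.15],"twist": [0,0,0],"jaw": 1},{"xyz": [0,0.0015,0.15],"twist": [0,0,0],"jaw": 0},{"xyz": [0,0.0015,0.15],"twist": [0,0,0],"jaw": 0},{"xyz": [0,0.0015,0.15],"twist": [0,0,0],"jaw": 0},{"xyz": [0,0.0015,0.15],"twist": [0,0,0],"jaw": 0},{"xyz": [0,0.0015,0.15],"twist": [0,0,0],"jaw": 0},{"xyz": [0,0.0015,0.15],"twist": [0,0,0],"jaw": 0}], squeeze=30)

```text
clock: 3.15
tcp_pos: [0.5603, 0.0135, 0.0521]
orientation: [0.001, 0.762, 0.647, 0.001]
wrist_force: [-0.2, -0.5, 6.0]
finger_gap: 0.0455
```

Request:
servo_tool(targets=[{"xyz": [0,0,-0.03],"twist": [0,0,0],"jaw": 0},{"xyz": [0,0,-0.06],"twist": [-0.1,0,0],"jaw": 0},{"xyz": [0,0,-0.06],"twist": [-0.22,0,0],"jaw": 0},{"xyz": [0,0,-0.06],"twist": [-0.34,0,0],"jaw": 0},{"xyz": [0,0,-0.06],"twist": [-0.46,0,0],"jaw": 0},{"xyz": [0,0,-0.06],"twist": [-0.58,0,0],"jaw": 0},{"xyz": [0,0,-0.06],"twist": [-0.7,0,0],"jaw": 0},{"xyz": [0,0,-0.06],"twist": [-0.82,0,0],"jaw": 0},{"xyz": [0,0,-0.06],"twist": [-0.94,0,0],"jaw": 0},{"xyz": [0,0,-0.06],"twist": [-1.05,0,0],"jaw": 0},{"xyz": [0,0,-0.06],"twist": [-1.05,0,0],"jaw": 0},{"xyz": [0,0,-0.06],"twist": [-1.05,0,0],"jaw": 0}])

```text
clock: 4.15
tcp_pos: [0.6426, 0.0334, 0.1633]
orientation: [0.368, 0.672, 0.566, 0.304]
wrist_force: [0.2, -0.1, -1.6]
finger_gap: 0.0457
```

```bash
python3 go.py 0.5603 0.0135 0.06 81 60;python3 - <<'E'
from h import *
c=env.read_camera("side"); save("s1.png",c["color"][80:400,60:480])
E
```

```text
xyz [-0.0331 -0.1291 -0.0087] twist [-0.0524  0.0204 -0.0028] tcp [0.6426 0.0334 0.1633] F [ 0.2 -0.1 -1.6] gap 0.0457 q [-0.    0.1  -1.03 -0.54 -0.15  0.09] t 4.15
```

View pics/s1.png

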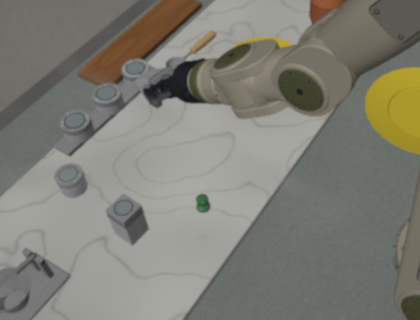

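The tilted pose ran into joint 3's limit, so the tool drifted outward while still holding tin A. A quick planar kinematic fit should show which tilted poses are reachable.

```bash
cat > ik.py <<'E'
import numpy as np
from scipy.optimize import least_squares
D=[(.314,.045,1.3036,.2147,-.5329,.2304),(.16,-.21,1.2,.48,-.1079,.2071),(.29,-.06,1.22,.5571,.0138,.2001),(.1,-1.03,-.54,.6426,.0334,.1633)]
D=np.array(D); d=.08
def fk(p,j2,j3,j4):
    a2=j2-j3+np.pi/2;a3=j2-j3+j4+np.pi/2
    return (p[0]*np.sin(j2)+p[4]*np.cos(j2)+p[1]*np.sin(a2)+p[2]*np.sin(a3), p[3]+p[0]*np.cos(j2)-p[4]*np.sin(j2)+p[1]*np.cos(a2)+p[2]*np.cos(a3))
rr=np.sqrt(D[:,3]**2+D[:,4]**2-d*d)
f=lambda p:np.r_[fk(p,*D[:,:3].T)[0]-rr, fk(p,*D[:,:3].T)[1]-D[:,5],0.003*(p-[.4,.4,.25,.15,0])]
s=least_squares(f,[.4,.4,.25,.15,0]); p=s.x; print(p.round(3),np.abs(s.fun[:8]).max())
def ik(r,z,t):  # tilt t deg
    t=np.radians(t); a3=np.pi-t
    g=lambda q:[fk(p,q[0],q[1],a3-np.pi/2-q[0]+q[1])[0]-r,fk(p,q[0],q[1],a3-np.pi/2-q[0]+q[1])[1]-z]
    o=least_squares(g,[.2,-.5]); return o.x,a3-np.pi/2-o.x[0]+o.x[1],np.abs(o.fun).max()
for t in(0,30,40,45,50,55):
  for x in(.5,.55,.6,.65,.7):
    q,j4,e=ik(np.sqrt(x*x-d*d),.068,t); print(t,x,q.round(2),j4.round(2),e.round(3))
E
python3 ik.py
```

```text
[ 0.452  0.477  0.503  0.425 -0.03 ] 0.006683860945983333
0 0.5 [ 0.32 -0.33] 0.91 0.0
0 0.55 [ 0.42 -0.2 ] 0.95 0.0
0 0.6 [ 0.51 -0.07] 0.99 0.0
0 0.65 [0.61 0.08] 1.04 0.0
0 0.7 [0.71 0.23] 1.1 0.0
30 0.5 [-0.06 -0.95] 0.16 0.0
30 0.55 [ 0.06 -0.84] 0.15 0.0
30 0.6 [ 0.16 -0.73] 0.15 0.0
30 0.65 [ 0.26 -0.61] 0.17 0.0
30 0.7 [ 0.35 -0.49] 0.2 0.0
40 0.5 [-0.05 -1.14] -0.21 0.0
40 0.55 [ 0.07 -1.02] -0.22 0.0
40 0.6 [ 0.17 -0.91] -0.21 0.0
40 0.65 [ 0.26 -0.8 ] -0.19 0.0
40 0.7 [ 0.34 -0.68] -0.15 0.0
45 0.5 [ 0.05 -1.21] -0.47 0.0
45 0.55 [ 0.15 -1.1 ] -0.46 0.0
45 0.6 [ 0.23 -0.99] -0.43 0.0
45 0.65 [ 0.31 -0.87] -0.39 0.0
45 0.7 [ 0.38 -0.76] -0.35 0.0
50 0.5 [ 0.27 -1.27] -0.84 0.0
50 0.55 [ 0.3  -1.16] -0.76 0.0
50 0.6 [ 0.34 -1.05] -0.69 0.0
50 0.65 [ 0.39 -0.94] -0.63 0.0
50 0.7 [ 0.44 -0.82] -0.57 0.0
55 0.5 [ 0.65 -1.28] -1.32 0.0
55 0.55 [ 0.54 -1.19] -1.12 0.0
55 0.6 [ 0.51 -1.09] -0.99 0.0
55 0.65 [ 0.52 -0.98] -0.89 0.0
55 0.7 [ 0.54 -0.87] -0.8 0.0
```

```bash
python3 go.py 0.65 0.0135 0.1 81 45;python3 go.py 0.65 0.0135 0.062 81 45
```

```text
xyz [-0.0181 -0.0486  0.0426] twist [ 0.2116  0.019  -0.0055] tcp [0.644  0.0335 0.1638] F [ 1.4 -0.8 -0.8] gap 0.0457 q [-0.    0.1  -1.03 -0.54 -0.15  0.09] t 4.2
xyz [-0.0179 -0.0805  0.0632] twist [ 0.2116  0.019  -0.0055] tcp [0.644  0.0335 0.1638] F [ 1.4 -0.8 -0.8] gap 0.0457 q [-0.    0.1  -1.03 -0.54 -0.15  0.09] t 4.2
```

Request:
servo_tool(targets=[{"xyz": [-0.018,-0.049,0.043],"twist": [0.21,0.019,-0.005],"jaw": 0},{"xyz": [-0.018,-0.049,0.043],"twist": [0.21,0.019,-0.005],"jaw": 0},{"xyz": [-0.018,-0.049,0.043],"twist": [0.21,0.019,-0.005],"jaw": 0},{"xyz": [-0.018,-0.049,0.043],"twist": [0.21,0.019,-0.005],"jaw": 0},{"xyz": [-0.018,-0.049,0.043],"twist": [0.21,0.019,-0.005],"jaw": 0}])

```text
clock: 4.62
tcp_pos: [0.6472, 0.0125, 0.0981]
orientation: [0.291, 0.704, 0.6, 0.247]
wrist_force: [-0.4, 0.0, -0.6]
finger_gap: 0.0457
```

```bash
python3 go.py 0.65 0.0135 0.062 81 45
```

```text
xyz [ 0.0014 -0.0236  0.0274] twist [-0.0026  0.0021 -0.0013] tcp [0.6472 0.0125 0.0981] F [-0.4  0.  -0.6] gap 0.0457 q [-0.08  0.17 -0.9  -0.28 -0.06  0.06] t 4.6167
```

Request:
servo_tool(targets=[{"xyz": [0,-0.012,0.012],"twist": [0,0,0],"jaw": 0},{"xyz": [0,-0.02,0.021],"twist": [0,0,0],"jaw": 0},{"xyz": [0,-0.023,0.024],"twist": [0,0,0],"jaw": 0},{"xyz": [0,-0.025,0.026],"twist": [0,0,0],"jaw": 0},{"xyz": [0,-0.025,0.026],"twist": [0,0,0],"jaw": 0}])

```text
clock: 5.03
tcp_pos: [0.6473, 0.0129, 0.0614]
orientation: [0.29, 0.704, 0.6, 0.247]
wrist_force: [0.2, -0.9, -0.9]
finger_gap: 0.0458
```

Request:
servo_tool(targets=[{"xyz": [0,0,0],"twist": [0,0,0],"jaw": 1},{"xyz": [0,0,0],"twist": [0,0,0],"jaw": 1},{"xyz": [0,0,0],"twist": [0,0,0],"jaw": 1},{"xyz": [0,0,0],"twist": [0,0,0],"jaw": 1},{"xyz": [0,0,0],"twist": [0,0,0],"jaw": 1},{"xyz": [0,0,0],"twist": [0,0,0],"jaw": 1},{"xyz": [0,0,0],"twist": [0,0,0],"jaw": 1},{"xyz": [0,0.025,-0.025],"twist": [0,0,0],"jaw": 1},{"xyz": [0,0.05,-0.05],"twist": [0.12,0,0],"jaw": 1},{"xyz": [0,0.08,-0.08],"twist": [0.24,0,0],"jaw": 1},{"xyz": [0,0.1,-0.1],"twist": [0.36,0,0],"jaw": 1},{"xyz": [0,0.1,-0.1],"twist": [0.48,0,0],"jaw": 1}])

```text
clock: 6.03
tcp_pos: [0.6521, 0.0122, 0.1765]
orientation: [0.192, 0.736, 0.628, 0.163]
wrist_force: [1.8, -0.2, -0.1]
finger_gap: 0.0854
```

```bash
python3 go.py 0.544 0.267 0.2 85 0; python3 - <<'E'
from h import *
c=env.read_camera("scene"); P=cloud(c); save("sc2.png",cv2.resize(c["color"][130:420,330:570],None,fx=2,fy=2))
np.savez("sc2.npz",**c)
m=(c["depth"]>0)&(abs(P[...,2]-0.066)<0.006)&(abs(P[...,0]-.6)<.1)&(abs(P[...,1]-.015)<.07)
q=P[m].astype(np.float32); print(len(q),cv2.minAreaRect(np.ascontiguousarray(q[:,:2])) if len(q)>5 else 0)
E
```

```text
xyz [ 0.2345 -0.1167 -0.0925] twist [ 0.5098  0.0191 -0.0695] tcp [0.6521 0.0122 0.1765] F [ 1.8 -0.2 -0.1] gap 0.0854 q [-0.09  0.13 -0.48  0.46 -0.04  0.06] t 6.0333
961 ((0.6092979907989502, 0.01936919614672661), (0.04901736229658127, 0.08092229813337326), 80.45671844482422)
```

View pics/sc2.png

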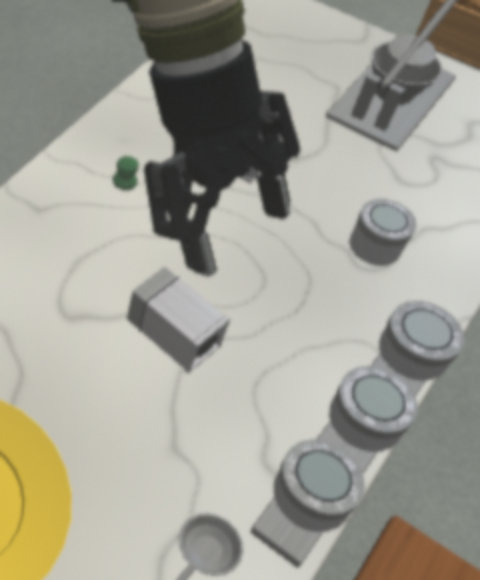

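Tin A lies at (0.609,0.019), crop (178,318), with its underside at (208,347). Now tin B.

Request:
servo_tool(targets=[{"xyz": [0.234,-0.117,-0.093],"twist": [0.51,0.019,-0.07],"jaw": 1},{"xyz": [0.234,-0.117,-0.093],"twist": [0.51,0.019,-0.07],"jaw": 1},{"xyz": [0.234,-0.117,-0.093],"twist": [0.51,0.019,-0.07],"jaw": 1},{"xyz": [0.234,-0.117,-0.093],"twist": [0.51,0.019,-0.07],"jaw": 1},{"xyz": [0.234,-0.117,-0.093],"twist": [0.51,0.019,-0.07],"jaw": 1},{"xyz": [0.234,-0.117,-0.093],"twist": [0.51,0.019,-0.07],"jaw": 1},{"xyz": [0.234,-0.117,-0.093],"twist": [0.51,0.019,-0.07],"jaw": 1},{"xyz": [0.234,-0.117,-0.093],"twist": [0.51,0.019,-0.07],"jaw": 1},{"xyz": [0.234,-0.117,-0.093],"twist": [0.51,0.019,-0.07],"jaw": 1},{"xyz": [0.234,-0.117,-0.093],"twist": [0.51,0.019,-0.07],"jaw": 1}])

```text
clock: 6.92
tcp_pos: [0.5445, 0.2664, 0.1981]
orientation: [0.002, 0.737, 0.676, 0.001]
wrist_force: [0.3, -0.8, 0.4]
finger_gap: 0.0851
```

```bash
python3 - <<'E'
from h import *
c=env.read_camera("wrist"); P=cloud(c)
m=(c["depth"]>0)&(abs(P[...,2]-0.1)<0.006)&(np.hypot(P[...,0]-.543,P[...,1]-.267)<.05)
q=P[m].astype(np.float32); print(len(q),cv2.minAreaRect(np.ascontiguousarray(q[:,:2])) if len(q)>5 else 0)
E
python3 go.py 0.544 0.267 0.052 85 0
```

```text
3518 ((0.5445623397827148, 0.2666171193122864), (0.04606412723660469, 0.046160247176885605), 84.84425354003906)
xyz [ 0.0013 -0.0013  0.1462] twist [ 0.0035  0.0009 -0.0003] tcp [0.5447 0.2657 0.1982] F [ 1.2 -0.3 -0. ] gap 0.0856 q [ 0.32  0.38  0.06  1.25 -0.    0.41] t 6.9667
```

Request:
servo_tool(targets=[{"xyz": [0.001,0,0.04],"twist": [0,0,0],"jaw": 1},{"xyz": [0.001,0,0.08],"twist": [0,0,0],"jaw": 1},{"xyz": [0.001,0,0.11],"twist": [0,0,0],"jaw": 1},{"xyz": [0.001,0,0.135],"twist": [0,0,0],"jaw": 1},{"xyz": [0.001,0,0.147],"twist": [0.003,0,0],"jaw": 1},{"xyz": [0.001,0,0.147],"twist": [0.003,0,0],"jaw": 1},{"xyz": [0.001,0,0.147],"twist": [0.003,0,0],"jaw": 0},{"xyz": [0.001,0,0.147],"twist": [0.003,0,0],"jaw": 0},{"xyz": [0.001,0,0.147],"twist": [0.003,0,0],"jaw": 0},{"xyz": [0.001,0,0.147],"twist": [0.003,0,0],"jaw": 0},{"xyz": [0.001,0,0.147],"twist": [0.003,0,0],"jaw": 0},{"xyz": [0.001,0,0.147],"twist": [0.003,0,0],"jaw": 0}])

```text
clock: 7.97
tcp_pos: [0.5468, 0.2676, 0.0538]
orientation: [0.002, 0.737, 0.676, 0.002]
wrist_force: [-0.8, -1.8, 6.8]
finger_gap: 0.0456
```

```bash
python3 go.py 0.625 0.15 0.13 95 45;python3 go.py 0.625 0.15 0.13 95 0
```

```text
xyz [-0.1103  0.0885 -0.0758] twist [-0.7788  0.0683 -0.1653] tcp [0.5468 0.2676 0.0538] F [-0.8 -1.8  6.8] gap 0.0456 q [ 0.32  0.48 -0.16  0.93 -0.    0.41] t 7.9667
xyz [-0.1103  0.0885 -0.0758] twist [ 4.600e-03 -1.000e-04 -1.743e-01] tcp [0.5468 0.2676 0.0538] F [-0.8 -1.8  6.8] gap 0.0456 q [ 0.32  0.48 -0.16  0.93 -0.    0.41] t 7.9667
```

Request:
servo_tool(targets=[{"xyz": [0,0,-0.04],"twist": [0,0,0],"jaw": 0},{"xyz": [0,0,-0.076],"twist": [0,0,0],"jaw": 0},{"xyz": [-0.03,0.024,-0.076],"twist": [-0.1,0.01,-0.02],"jaw": 0},{"xyz": [-0.055,0.044,-0.076],"twist": [-0.2,0.018,-0.042],"jaw": 0},{"xyz": [-0.083,0.066,-0.076],"twist": [-0.31,0.027,-0.066],"jaw": 0},{"xyz": [-0.11,0.0885,-0.076],"twist": [-0.42,0.037,-0.09],"jaw": 0},{"xyz": [-0.11,0.0885,-0.076],"twist": [-0.53,0.047,-0.113],"jaw": 0},{"xyz": [-0.11,0.0885,-0.076],"twist": [-0.64,0.056,-0.136],"jaw": 0},{"xyz": [-0.11,0.0885,-0.076],"twist": [-0.78,0.068,-0.165],"jaw": 0},{"xyz": [-0.11,0.0885,-0.076],"twist": [-0.78,0.068,-0.165],"jaw": 0},{"xyz": [-0.11,0.0885,-0.076],"twist": [-0.78,0.068,-0.165],"jaw": 0}])

```text
clock: 8.88
tcp_pos: [0.618, 0.1496, 0.1233]
orientation: [0.256, 0.625, 0.683, 0.279]
wrist_force: [-1.7, -0.6, -3.1]
finger_gap: 0.0458
```

```bash
python3 go.py 0.625 0.15 0.062 95 45
```

```text
xyz [-0.0002 -0.038   0.0486] twist [-0.0093  0.0003  0.0009] tcp [0.618  0.1496 0.1233] F [-1.7 -0.6 -3.1] gap 0.0458 q [ 0.12  0.1  -0.89 -0.19 -0.03  0.03] t 8.8833
```

Request:
servo_tool(targets=[{"xyz": [0,-0.02,0.025],"twist": [0,0,0],"jaw": 0},{"xyz": [0,-0.034,0.042],"twist": [-0.005,0,0],"jaw": 0},{"xyz": [0,-0.038,0.047],"twist": [-0.005,0,0],"jaw": 0},{"xyz": [0,-0.038,0.048],"twist": [-0.005,0,0],"jaw": 0},{"xyz": [0,-0.038,0.048],"twist": [-0.005,0,0],"jaw": 0}])

```text
clock: 9.3
tcp_pos: [0.6314, 0.1509, 0.067]
orientation: [0.259, 0.624, 0.681, 0.282]
wrist_force: [-0.3, -1.2, -1.5]
finger_gap: 0.0455
```

Request:
servo_tool(targets=[{"xyz": [0,-0.0035,0.0035],"twist": [0,0,0],"jaw": 0},{"xyz": [0,-0.0035,0.0035],"twist": [0,0,0],"jaw": 0},{"xyz": [0,-0.0035,0.0035],"twist": [0,0,0],"jaw": 1},{"xyz": [0,-0.0035,0.0035],"twist": [0,0,0],"jaw": 1},{"xyz": [0,-0.0035,0.0035],"twist": [0,0,0],"jaw": 1},{"xyz": [0,-0.0035,0.0035],"twist": [0,0,0],"jaw": 1},{"xyz": [0,-0.0035,0.0035],"twist": [0,0,0],"jaw": 1},{"xyz": [0,-0.0035,0.0035],"twist": [0,0,0],"jaw": 1},{"xyz": [0,-0.0035,0.0035],"twist": [0,0,0],"jaw": 1},{"xyz": [0,0.03,-0.03],"twist": [0,0,0],"jaw": 1},{"xyz": [0,0.06,-0.06],"twist": [0.12,0,0],"jaw": 1},{"xyz": [0,0.09,-0.09],"twist": [0.24,0,0],"jaw": 1}])

```text
clock: 10.3
tcp_pos: [0.6327, 0.1511, 0.1394]
orientation: [0.218, 0.639, 0.698, 0.238]
wrist_force: [1.4, -0.4, -0.7]
finger_gap: 0.0855
```

Request:
servo_tool(targets=[{"xyz": [0,0.02,-0.04],"twist": [0.12,0,0],"jaw": 1},{"xyz": [0,0.02,-0.04],"twist": [0.24,0,0],"jaw": 1},{"xyz": [0,0.02,-0.04],"twist": [0.36,0,0],"jaw": 1},{"xyz": [0,0.02,-0.04],"twist": [0.36,0,0],"jaw": 1}])

```text
clock: 10.63
tcp_pos: [0.6265, 0.1507, 0.1885]
orientation: [0.103, 0.668, 0.729, 0.112]
wrist_force: [1.8, 0.4, -0.5]
finger_gap: 0.0853
```

```bash
python3 - <<'E'
from h import *
c=env.read_camera("scene"); P=cloud(c); np.savez("sc3.npz",**c)
for x,y in((.61,.018),(.61,.14)):
    m=(c["depth"]>0)&(abs(P[...,2]-0.066)<0.006)&(abs(P[...,0]-x)<.08)&(abs(P[...,1]-y)<.058)
    q=P[m].astype(np.float32); v,u=np.nonzero(m); print(len(q),cv2.minAreaRect(np.ascontiguousarray(q[:,:2])) if len(q)>5 else 0,u.mean(),v.mean(),q[:,2].mean())
save("sc3.png",cv2.resize(c["color"][200:340,360:520],None,fx=5,fy=4.2857,interpolation=cv2.INTER_CUBIC))
print(env.get_state()["tcp_pos"])
E
```

```text
965 ((0.6093282103538513, 0.019598431885242462), (0.04860329627990723, 0.08044320344924927), 80.95039367675781) 419.61968911917097 283.2300518134715 0.06688038
774 ((0.5976678729057312, 0.14712996780872345), (0.08041340112686157, 0.04956187680363655), 6.7871856689453125) 449.38630490956075 240.15891472868216 0.06690048
[0.62858105 0.15028421 0.1884216 ]
```

View pics/sc3.png

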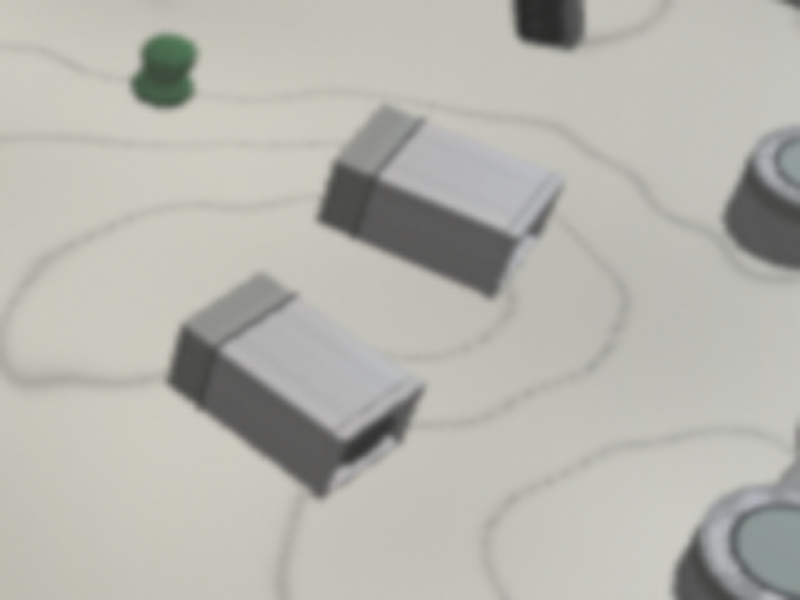

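Both tins lie flat: A at (0.609,0.019) and B at (0.598,0.147). A's recess at (380,435) looks dark, like a boss. B's at (530,240) looks empty but is nearly edge-on, so I'll look with the wrist camera from outside.

```bash
python3 - <<'E'
from h import *
c=env.read_camera("wrist"); s=env.get_state(); C=R.from_quat(np.array(s["orientation"])[[1,2,3,0]])
print("cam in tool",C.inv().apply(np.array(c["eye"])-s["tcp_pos"]).round(3),"\n",(C.as_matrix().T@att(c)).round(2),c["fx"])
E
python3 go.py 0.7 0.09 0.22 95 -25; python3 ik.py >/dev/null; python3 - <<'E'
import subprocess
src=open('ik.py').read().split("for t in(0")[0]; exec(src)
for t in(-15,-25,-35):
  for r in(.65,.7,.75):
    for z in(.15,.22): q,j4,e=ik(r,z,t); print(t,r,z,q.round(2),round(j4,2),round(e,3))
E
```

```text
cam in tool [ 0.001 -0.076 -0.145] 
 [[ 1.   -0.   -0.  ]
 [ 0.    0.96  0.29]
 [ 0.   -0.29  0.96]] 332.3728662073882
xyz [-0.0664  0.0718 -0.0122] twist [ 7.412e-01  6.000e-04 -9.000e-04] tcp [0.6297 0.1505 0.1868] F [ 1.2 -0.8 -0.1] gap 0.0854 q [ 0.12  0.23 -0.23  0.81 -0.01  0.03] t 10.7333
[ 0.452  0.477  0.503  0.425 -0.03 ] 0.006683860945983333
-15 0.65 0.15 [0.84 0.6 ] 1.59 0.0
-15 0.65 0.22 [0.81 0.7 ] 1.72 0.0
-15 0.7 0.15 [0.98 0.84] 1.69 0.0
-15 0.7 0.22 [0.96 0.95] 1.83 0.0
-15 0.75 0.15 [1.16 1.17] 1.84 0.0
-15 0.75 0.22 [1.21 1.41] 2.03 0.0
-25 0.65 0.15 [1.1  0.99] 1.9 0.0
-25 0.65 0.22 [1.08 1.11] 2.03 0.0
-25 0.7 0.15 [1.44 1.64] 2.2 0.0
-25 0.7 0.22 [1.37 1.64] 2.28 0.016
-25 0.75 0.15 [1.45 1.64] 2.19 0.048
-25 0.75 0.22 [1.38 1.64] 2.26 0.063
-35 0.65 0.15 [1.49 1.64] 2.33 0.018
-35 0.65 0.22 [1.42 1.64] 2.4 0.03
-35 0.7 0.15 [1.5  1.64] 2.32 0.067
-35 0.7 0.22 [1.43 1.64] 2.39 0.078
-35 0.75 0.15 [1.51 1.64] 2.31 0.116
-35 0.75 0.22 [1.44 1.64] 2.38 0.126
```

```bash
python3 go.py 0.7 0.08 0.16 -75 0
```

```text
xyz [-0.0763  0.053   0.0448] twist [ 0.0406 -0.4506  2.9337] tcp [0.6297 0.1505 0.1868] F [ 1.2 -0.8 -0.1] gap 0.0854 q [ 0.12  0.23 -0.23  0.81 -0.01  0.03] t 10.7333
```

Request:
servo_tool(targets=[{"xyz": [-0.076,0.053,0.03],"twist": [0.04,-0.45,2.93],"jaw": 1},{"xyz": [-0.076,0.053,0.03],"twist": [0.04,-0.45,2.93],"jaw": 1},{"xyz": [-0.076,0.053,0.03],"twist": [0.04,-0.45,2.93],"jaw": 1},{"xyz": [-0.076,0.053,0.03],"twist": [0.04,-0.45,2.93],"jaw": 1},{"xyz": [-0.076,0.053,0.03],"twist": [0.04,-0.45,2.93],"jaw": 1},{"xyz": [-0.076,0.053,0.03],"twist": [0.04,-0.45,2.93],"jaw": 1},{"xyz": [-0.076,0.053,0.03],"twist": [0.04,-0.45,2.93],"jaw": 1},{"xyz": [-0.076,0.053,0.03],"twist": [0.04,-0.45,2.93],"jaw": 1},{"xyz": [-0.076,0.053,0.03],"twist": [0.04,-0.45,2.93],"jaw": 1},{"xyz": [-0.076,0.053,0.03],"twist": [0.04,-0.45,2.93],"jaw": 1},{"xyz": [-0.076,0.053,0.03],"twist": [0.04,-0.45,2.93],"jaw": 1},{"xyz": [-0.076,0.053,0.03],"twist": [0.04,-0.45,2.93],"jaw": 1}])

```text
clock: 11.73
tcp_pos: [0.6914, 0.0803, 0.1701]
orientation: [0.069, 0.992, 0.071, 0.075]
wrist_force: [-0.7, -0.2, -0.1]
finger_gap: 0.0856
```

```bash
python3 go.py 0.7 0.08 0.15 -75 14
```

```text
xyz [ 0.0056 -0.0016  0.0211] twist [-0.1789 -0.3975  1.4107] tcp [0.6914 0.0803 0.1701] F [-0.7 -0.2 -0.1] gap 0.0856 q [ 0.06  0.45  0.08  1.05 -0.14  1.48] t 11.7333
```

Request:
servo_tool(targets=[{"xyz": [0.005,-0.002,0.01],"twist": [-0.18,-0.4,1.41],"jaw": 1},{"xyz": [0.005,-0.002,0.02],"twist": [-0.18,-0.4,1.41],"jaw": 1},{"xyz": [0.005,-0.002,0.02],"twist": [-0.18,-0.4,1.41],"jaw": 1},{"xyz": [0.005,-0.002,0.02],"twist": [-0.18,-0.4,1.41],"jaw": 1},{"xyz": [0.005,-0.002,0.02],"twist": [-0.18,-0.4,1.41],"jaw": 1},{"xyz": [0.005,-0.002,0.02],"twist": [-0.18,-0.4,1.41],"jaw": 1},{"xyz": [0.005,-0.002,0.02],"twist": [-0.18,-0.4,1.41],"jaw": 1},{"xyz": [0.005,-0.002,0.02],"twist": [-0.18,-0.4,1.41],"jaw": 1},{"xyz": [0.005,-0.002,0.02],"twist": [-0.18,-0.4,1.41],"jaw": 1},{"xyz": [0.005,-0.002,0.02],"twist": [-0.18,-0.4,1.41],"jaw": 1},{"xyz": [0.005,-0.002,0.02],"twist": [-0.18,-0.4,1.41],"jaw": 1},{"xyz": [0.005,-0.002,0.02],"twist": [-0.18,-0.4,1.41],"jaw": 1}])

```text
clock: 12.73
tcp_pos: [0.7, 0.0803, 0.1503]
orientation: [0.098, 0.787, -0.604, -0.075]
wrist_force: [0.4, -0.1, -0.3]
finger_gap: 0.0857
```

```bash
python3 - <<'E'
from h import *
c=env.read_camera("wrist"); save("w4.png",c["color"])
E
python3 go.py 0.6 0.1 0.2 81 0
```

```text
xyz [-0.0456  0.1011 -0.0262] twist [ 0.071   0.3399 -2.7086] tcp [0.7001 0.0792 0.1497] F [-2.4 -0.8 -0.8] gap 0.0857 q [ 0.02  0.86  0.75  1.7  -0.06  2.91] t 12.7833
```

View pics/w4.png

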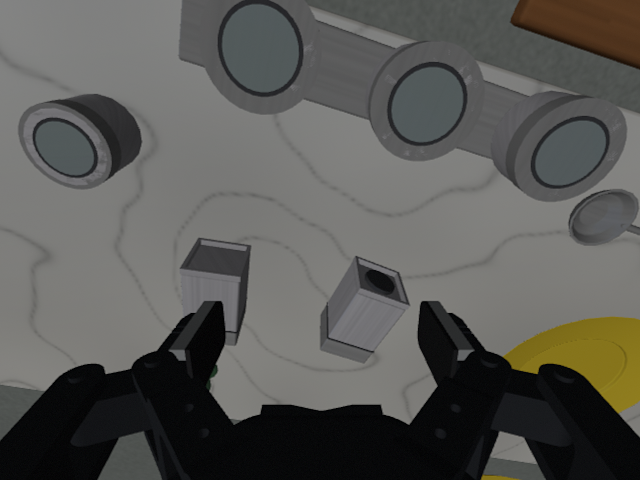

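The wrist view settles it. The right tin at (380,280) is A and has the dark round boss, so it is sound. The left tin at (223,260) is B and its recess is empty, so it is the bare one. I'll grasp B from above.

```bash
python3 go.py 0.598 0.147 0.16 -83 0
```

```text
xyz [-0.0916  0.0815  0.0101] twist [ 0.2493 -0.0165  0.1342] tcp [0.7001 0.0792 0.1497] F [-2.4 -0.8 -0.8] gap 0.0857 q [ 0.02  0.86  0.75  1.7  -0.06  2.91] t 12.7833
```

Request:
servo_tool(targets=[{"xyz": [-0.03,0.027,0.003],"twist": [0.12,-0.008,0.06],"jaw": 1},{"xyz": [-0.06,0.055,0.006],"twist": [0.249,-0.016,0.134],"jaw": 1},{"xyz": [-0.092,0.082,0.01],"twist": [0.249,-0.016,0.134],"jaw": 1},{"xyz": [-0.092,0.082,0.01],"twist": [0.249,-0.016,0.134],"jaw": 1},{"xyz": [-0.092,0.082,0.01],"twist": [0.249,-0.016,0.134],"jaw": 1},{"xyz": [-0.092,0.082,0.01],"twist": [0.249,-0.016,0.134],"jaw": 1},{"xyz": [-0.092,0.082,0.01],"twist": [0.249,-0.016,0.134],"jaw": 1}])

```text
clock: 13.37
tcp_pos: [0.5951, 0.1479, 0.1629]
orientation: [-0.001, 0.754, -0.657, 0.001]
wrist_force: [1.1, -0.1, -0.1]
finger_gap: 0.0854
```

```bash
python3 - <<'E'
from h import *
c=env.read_camera("wrist"); P=cloud(c)
m=(c["depth"]>0)&(abs(P[...,2]-0.066)<0.004)&(np.hypot(P[...,0]-.598,P[...,1]-.147)<.06)&(abs(P[...,1]-.147)<.036)
q=P[m].astype(np.float32); print(len(q),cv2.minAreaRect(np.ascontiguousarray(q[:,:2])) if len(q)>5 else 0, q.mean(0))
E
python3 go.py 0.598 0.147 0.028 -83 0
```

```text
6079 ((0.595769464969635, 0.14774401485919952), (0.07998458296060562, 0.04636337608098984), 4.800441741943359) [0.5980175  0.14816682 0.06571982]
xyz [ 0.0006 -0.0006  0.1352] twist [-0.0044 -0.0006  0.013 ] tcp [0.5968 0.1475 0.1632] F [ 0.5 -0.6  0.7] gap 0.0854 q [ 0.11  0.41  0.02  1.18 -0.    3.12] t 13.4167
```

Request:
servo_tool(targets=[{"xyz": [0,0.001,0.04],"twist": [0,0,0],"jaw": 1},{"xyz": [0,0.001,0.08],"twist": [0,0,0],"jaw": 1},{"xyz": [0,0.001,0.11],"twist": [0,0,0],"jaw": 1},{"xyz": [0,0.001,0.128],"twist": [0,0,0],"jaw": 1},{"xyz": [0,0.001,0.134],"twist": [0,0,0],"jaw": 1},{"xyz": [0,0.001,0.134],"twist": [0,0,0],"jaw": 1},{"xyz": [0,0.001,0.134],"twist": [0,0,0],"jaw": 0},{"xyz": [0,0.001,0.134],"twist": [0,0,0],"jaw": 0},{"xyz": [0,0.001,0.134],"twist": [0,0,0],"jaw": 0},{"xyz": [0,0.001,0.134],"twist": [0,0,0],"jaw": 0},{"xyz": [0,0.001,0.134],"twist": [0,0,0],"jaw": 0},{"xyz": [0,0.001,0.134],"twist": [0,0,0],"jaw": 0}])

```text
clock: 14.42
tcp_pos: [0.5975, 0.1473, 0.031]
orientation: [-0.002, 0.753, -0.659, 0.002]
wrist_force: [0.7, -0.1, 6.0]
finger_gap: 0.0461
```

```bash
python3 go.py 0.562 -0.246 0.16 -97 0
```

```text
xyz [ 0.3851  0.0866 -0.1294] twist [-0.0059  0.0005  0.2552] tcp [0.5975 0.1473 0.031 ] F [ 0.7 -0.1  6. ] gap 0.0461 q [ 0.11  0.51 -0.17  0.89 -0.    3.12] t 14.4167
```

Request:
servo_tool(targets=[{"xyz": [0,0,-0.04],"twist": [0,0,0],"jaw": 0},{"xyz": [0,0,-0.08],"twist": [0,0,0],"jaw": 0},{"xyz": [0.02,0.004,-0.115],"twist": [0,0,0],"jaw": 0},{"xyz": [0.06,0.013,-0.13],"twist": [0,0,0],"jaw": 0},{"xyz": [0.1,0.022,-0.13],"twist": [0,0,0],"jaw": 0},{"xyz": [0.14,0.031,-0.13],"twist": [0,0,0],"jaw": 0},{"xyz": [0.18,0.04,-0.13],"twist": [0,0,0],"jaw": 0},{"xyz": [0.22,0.05,-0.13],"twist": [0,0,0],"jaw": 0},{"xyz": [0.26,0.058,-0.13],"twist": [0,0,0],"jaw": 0},{"xyz": [0.3,0.067,-0.13],"twist": [0,0,0],"jaw": 0},{"xyz": [0.34,0.076,-0.13],"twist": [0,0,0],"jaw": 0},{"xyz": [0.37,0.083,-0.13],"twist": [0,0,0],"jaw": 0}])

```text
clock: 15.42
tcp_pos: [0.5614, -0.2337, 0.1589]
orientation: [-0.0, 0.752, -0.659, 0.001]
wrist_force: [0.6, 0.4, -1.2]
finger_gap: 0.0462
```

Request:
servo_tool(targets=[{"xyz": [0.015,0.0035,0],"twist": [0,0,0],"jaw": 0},{"xyz": [0.015,0.0035,0],"twist": [0,0,0],"jaw": 0},{"xyz": [0.015,0.0035,0],"twist": [0,0,0],"jaw": 0},{"xyz": [0.015,0.0035,0],"twist": [0,0,0],"jaw": 0}])

```text
clock: 15.75
tcp_pos: [0.5605, -0.2446, 0.1586]
orientation: [-0.001, 0.753, -0.658, -0.0]
wrist_force: [-0.0, 0.9, -1.9]
finger_gap: 0.046
```

```bash
python3 - <<'E'
from h import *
for n in("wrist","side"):
    c=env.read_camera(n); P=cloud(c); save(n+"5.png",c["color"])
    m=cv2.inRange(cv2.cvtColor(c["color"],cv2.COLOR_RGB2HSV),(20,150,60),(32,255,255))>0
    m&=(c["depth"]>0)&(np.hypot(P[...,0]-.563,P[...,1]+.246)<.13)&(P[...,2]<.05)
    q=P[m].astype(np.float32); print(n,len(q),cv2.minEnclosingCircle(np.ascontiguousarray(q[:,:2])))
E
python3 go.py 0.563 -0.246 0.036 -82.4 0
```

```text
wrist 29416 ((0.5621062517166138, -0.2446986734867096), 0.10085326433181763)
side 3484 ((0.561610221862793, -0.24797537922859192), 0.100802481174469)
xyz [ 0.0022 -0.0016  0.1228] twist [-0.0013  0.0006  0.0026] tcp [ 0.5609 -0.2441  0.1588] F [ 0.1 -0.3 -1.4] gap 0.0459 q [-0.54  0.41  0.01  1.17  0.    2.46] t 15.85
```

Request:
servo_tool(targets=[{"xyz": [0.002,-0.001,0.04],"twist": [0,0,0],"jaw": 0},{"xyz": [0.002,-0.001,0.075],"twist": [0,0,0],"jaw": 0},{"xyz": [0.002,-0.001,0.1],"twist": [0,0,0],"jaw": 0},{"xyz": [0.002,-0.001,0.112],"twist": [0,0,0],"jaw": 0},{"xyz": [0.002,-0.001,0.118],"twist": [0,0,0],"jaw": 0},{"xyz": [0.002,-0.001,0.121],"twist": [0,0,0],"jaw": 0},{"xyz": [0.002,-0.001,0.121],"twist": [0,0,0],"jaw": 0}])

```text
clock: 16.43
tcp_pos: [0.5627, -0.247, 0.038]
orientation: [-0.001, 0.753, -0.658, 0.001]
wrist_force: [0.3, 0.2, -1.1]
finger_gap: 0.046
```

Request:
servo_tool(targets=[{"xyz": [0,0,0.002],"twist": [0,0,0],"jaw": 0},{"xyz": [0,0,0.002],"twist": [0,0,0],"jaw": 0},{"xyz": [0,0,0.002],"twist": [0,0,0],"jaw": 1},{"xyz": [0,0,0.002],"twist": [0,0,0],"jaw": 1},{"xyz": [0,0,0.002],"twist": [0,0,0],"jaw": 1},{"xyz": [0,0,0.002],"twist": [0,0,0],"jaw": 1},{"xyz": [0,0,0.002],"twist": [0,0,0],"jaw": 1},{"xyz": [0,0,0.002],"twist": [0,0,0],"jaw": 1},{"xyz": [0,0,-0.03],"twist": [0,0,0],"jaw": 1},{"xyz": [0,0,-0.07],"twist": [0,0,0],"jaw": 1},{"xyz": [0,0,-0.11],"twist": [0,0,0],"jaw": 1},{"xyz": [0,0,-0.14],"twist": [0,0,0],"jaw": 1}])

```text
clock: 17.43
tcp_pos: [0.5625, -0.2481, 0.1811]
orientation: [-0.001, 0.753, -0.659, 0.002]
wrist_force: [-0.1, -0.4, 0.5]
finger_gap: 0.0856
```

Request:
servo_tool(targets=[{"xyz": [0,0.03,-0.03],"twist": [0,0,0],"jaw": 1},{"xyz": [0,0.06,-0.06],"twist": [0,0,0],"jaw": 1},{"xyz": [0,0.1,-0.06],"twist": [0,0,0],"jaw": 1},{"xyz": [0,0.1,-0.06],"twist": [0,0,0],"jaw": 1},{"xyz": [0,0.1,-0.06],"twist": [0,0,0],"jaw": 1}])

```text
clock: 17.85
tcp_pos: [0.4612, -0.2612, 0.2386]
orientation: [-0.001, 0.752, -0.659, 0.001]
wrist_force: [0.2, -0.3, 0.1]
finger_gap: 0.0852
```

```bash
python3 - <<'E'
from h import *
c=env.read_camera("scene"); P=cloud(c); save("sc6.png",c["color"])
for n,x,y,z in(("bare",.562,-.246,.071),("sound",.609,.019,.066)):
    m=(c["depth"]>0)&(abs(P[...,2]-z)<0.006)&(abs(P[...,0]-x)<.08)&(abs(P[...,1]-y)<.058)
    q=P[m].astype(np.float32); print(n,len(q),cv2.minAreaRect(np.ascontiguousarray(q[:,:2])),q[:,2].mean())
m=cv2.inRange(cv2.cvtColor(c["color"],cv2.COLOR_RGB2HSV),(20,150,60),(32,255,255))>0
m&=(c["depth"]>0)&(np.hypot(P[...,0]-.563,P[...,1]+.246)<.13)
q=P[m].astype(np.float32); print(len(q),cv2.minEnclosingCircle(np.ascontiguousarray(q[:,:2])))
E
```

```text
bare 1442 ((0.5631101131439209, -0.24787791073322296), (0.08130958676338196, 0.04686567932367325), 5.400215148925781) 0.07180897
sound 960 ((0.6092904806137085, 0.019258514046669006), (0.048578813672065735, 0.08057227730751038), 80.5164566040039) 0.066898294
8614 ((0.5512841939926147, -0.25736290216445923), 0.11386993527412415)
```

View pics/sc6.png

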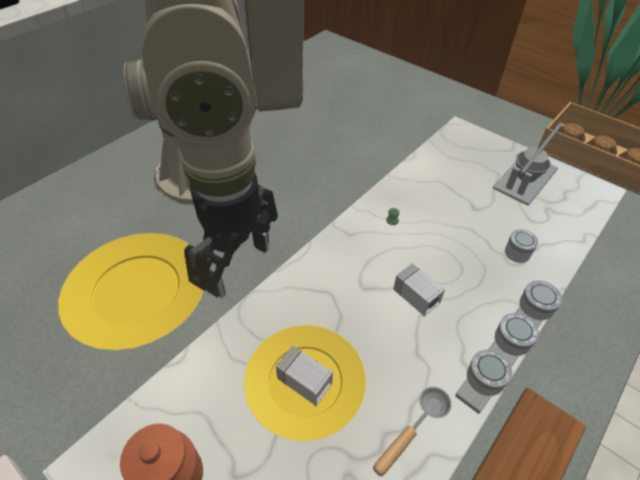

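The bare tin lies in the middle of the smaller plate at (305,375). The sound tin lies on the slab at (419,289), and the hand is clear. Handing in.

```bash
python3 -c "
from workcell import env
print(env.get_state()['wrist_force']); print(env.hand_in())"
```

```text
[ 0.5918248   0.47714134 -0.84965072]
the job is handed in; nothing more can be done
None
```

I laid both tins on their sides on the slab. The wrist camera showed the dark boss in tin A and an empty recess in tin B. I then moved the bare tin B to the middle of the smaller yellow plate and handed in at about 18 s; no verdict was reported.

- **Last checks:** The bare tin lies at (0.563, -0.248), about 3 mm or less from the plate centre as measured just before I set it down. Its top is at 72 mm, right for lying on the plate's floor. The sound tin lies untouched on the slab at (0.609, 0.019), about 270 mm from the plate, and the gripper is open and clear.
- **Failed or disagreed:**
  - My first 60° tilt of tin A ran into joint 3's limit and the tool drifted outward, so I tipped both tins at 45° and farther out instead.
  - The final automatic plate fit gave a 114 mm radius and a centre about 15 mm off. I put it down to stray yellow pixels and did not refit; the picture shows the plate flat and where it was.

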